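# Draw the filter from the bench dust extractor and hold it over the sweeps pan

### The arm

A 7-joint arm with a two-finger parallel gripper is mounted at the origin on the work surface. World frame = base frame: x ahead of the robot, y to its left, z up, the work surface at z = 0. Lengths are in m, angles in rad, forces in N, time in s.
With the tool pointing down it reaches from about 0.4 to 0.85 m from the base axis. Payload 10.4 kg.
Tool frame: the origin (TCP) lies at the very end of the fingers, on their centre line; the grasp point (between the pads) lies 19 mm behind it; y points along the fingers, x is the direction in which the jaws open and shut, and the axes are right-handed (so a half turn about y gives the same grasp; the last joint's range is limited). The gripper opens to 87 mm and grips with 3 to 60 N. Pads are 19 mm wide; open, the fingers measure 117 mm over their backs; the gripper's body (75 mm by 190 mm) begins 51 mm behind the grasp point.
Start: joints at [1.189, 0.332, -0.065, 1.46, 0.022, 1.35, -0.088], TCP at [0.219, -0.585, 0.223] pointing down, gripper open.
Joint ranges: [-2.6, 2.6], [-0.5, 2.12], [-1.47, 1.34], [0.16, 2.42], [-1.27, 4.41], [0.06, 2.06], [-2.6, 2.6]. Speed limits (rad/s): [2.22, 2.22, 2.79, 2.79, 3.14, 3.14, 3.14].

### API

Orientations are given as a unit quaternion [x, y, z, w].
In Python, from bench import readout, vision, r gives the robot as it stands.
- The arm moves only by the tool arm_command, never from a script. Its argument "targets" is a list that holds one entry, the list of rows, each a list of 6 numbers: the shift along the tool's x, y, z in m, then the turn, a rotation vector about the tool's x, y, z in degrees. A call has 1 to 12 rows; each row shifts and turns the commanded pose from where the row before left it, along the tool's axes as they then stand; what a row does not reach is not made up. A row lasts 1/12 s, in which the tool goes at most 41.7 mm and 7.16 degrees, less where a joint would pass 70% of its speed; a pose out of reach is approached as far as the arm can. A call is refused whole if a number of a shift passes 0.0417 or a number of a turn 7.16, either way. A call with a gripper value outside its range is refused whole. "hand" is the opening, from 0 (shut) to 1 (fully open), set as the call begins (left out, the last holds). The fingers move at their own pace and stop on an object; "grip_force" is the grip in N (left out, the last holds). Time passes only in rows, so rows that do not move let the fingers close. It gives the time, the measured TCP pose, the force and the opening at its end, in the units of the state.
- readout.read_state(): the state, without advancing time (a new reading comes with each control period).
- vision.camera(name): name is "side" or "top" or "wrist"; returns a dict with "pixels" (384x512x3 uint8, blue, green, red), "fovy" (degrees; the focal length in pixels is half the picture's height over the tangent of half this angle, whatever the lens; pixels are square), "cx", "cy" (the principal point, pixels), "R" (3x3) and "t" (3): a world point X has camera coordinates R X + t; the wrist camera has in their place "mount" (4x4, takes a point from camera to tool coordinates, whose origin is the TCP and whose axes are the tool frame's). Camera axes: x right, y down, z forward; pixel columns grow to the right and rows downward; lengths in m; the calibration is good to about 2 mm. A picture is of the moment at which its call begins: read the wrist's pose just before it. There is no depth.
- r.close_job(): hands the job in, once; it reports no verdict.
The state is a dict: "time": time; "joint_positions": joint angles; "joint_vel": joint speeds; "joint_torque": joint torques, N m; "ee_pos": TCP position; "eef_rot": TCP orientation; "ft_force": force on the tool from outside, world axes, zero at the start; "torque": the same for the moment, N m; "width": finger opening in m.
Only numpy, scipy, OpenCV 4.12 (cv2) and the standard library are available. Lean on these libraries where they do the work, as an engineer would, in place of code of your own. Each camera call takes 0.05 s, during which the arm holds its last target.

### The job

Unlock the dust extractor's top flap by pushing its red bow handle down and turning it a quarter turn anticlockwise, lift the flap so that it stands open, and draw the filter cassette hidden beneath it straight up by its blue tab. Then hold the filter upright and still, low over the middle of the steel sweeps pan (no more than a hand's breadth, about 100 mm, above the rim and touching nothing but the gripper), so that I can brush the gold dust off it: finish while still holding it there. Leave the flap open, and the pan and the other things on the bench where they are.

Things in the scene. Friction and masses are not known exactly. Their poses are not given: they have to be found in the camera images.
- extractor: Bench dust extractor, a grey box fixed to the bench, 210 (x) x 260 (y) x 150 mm high. Origin: centre of its underside; +x points away from the robot at yaw 0. The aluminium flap covers the left (+y) part of its top; the right part is the closed motor housing, flat, 154 mm high. The filter bay lies under the flap.
- bay (a point): Centre of the filter's slot, at the level of the bay's floor: extractor x +12, y +55, z 88 mm. The bay is 174 mm in x by 134 mm in y inside (extractor x -87 to +87, y -12 to +122), open on top once the flap is up. The slot is 90 (x) x 24 mm (y); its bottom is 10 mm above the bench.
- flap_hinge (a point): Middle of the flap's hinge line, at its far edge: extractor x +96, y +55, z 150.5 mm, level with the flap's underside. The line runs along the extractor's y. The point turns with the flap.
- flap (a joint): Angle of the flap (aluminium plate, 196 mm from hinge to front edge, 146 wide, 6 thick), rad: 0 closed, grows as the front edge rises up and away from the robot; 1.57 upright, stop at 1.9. Stiff friction hinge, 0.4 N m: about 5 N at the handle raises it and it stays where it is left. While locked it gives only about 0.01 rad.
- plunger (a joint): How far the latch is pushed down into the flap, m: 0 at rest, stop at 0.008. A spring pushes it back up, 4 N at rest to 9 N at the stop. The latch can turn away from locked only while pushed more than about 0.0055: push it to the stop, and do not force it.
- latch (a joint): Turn of the latch, rad: 0 locked, growing anticlockwise seen from above, stop at 1.5. The flap is free from about 1.1; turn it to the stop. It turns easily (0.02 N m).
- latch_bar (a point): Middle of the red bow handle's round level bar: 12 mm thick, 58 mm free between its posts, 46 mm above the flap's top, 25 mm free under it over a black 72 mm disc that turns with it. On the turning axis, extractor x -55, y +55, z 202 mm. The bar runs along the point's x: along extractor x when locked, along y when unlocked. It can roll in the fingers while lifting the flap by it.
- filter: Filter cassette, blue frame and pleated paper, 84 (x) x 18 (y) x 90 mm (z), with a blue pull tab centred on top, 50 (x) x 12 (y) x 28 mm high (118 mm in all); 0.12 to 0.26 kg. Origin: centre of its underside, z up. Stands upright in its slot with 3 mm play, axes along the extractor's; tab top 128 mm above the bench, 22 mm under the closed flap.
- pan: Steel sweeps pan, an open shallow tray 200 (x) x 160 (y) x 22 mm high, walls and floor 3 mm, loose, 0.5 kg, on the bench left or right of the extractor. The origin is the centre of its underside.
- bur_stand: Bystander: round white tiered stand full of burs, 136 mm across, 97 mm high, loose, on the other side of the extractor. The origin is the centre of its underside.
- dish: Bystander: small white ceramic dish with a ring in it, 88 mm across, 26 mm high. The origin is the centre of its underside.
- scriber: Bystander: scriber lying on the bench, grey handle 18 mm thick and steel needle along its x, 175 mm long. The origin is on its underside, near its middle.

How it is judged:
On the way, in this order (a step that is already met when the one before it is completed fails the run):
1. the latch is turned to unlocked (more than 1.0 rad) (value of joint latch above 1 rad), for 0.1 s.
2. the flap is lifted open (more than 1.1 rad) (value of joint flap above 1.1 rad), for 0.2 s.
3. the filter is drawn up out of the bay (its underside above the extractor's top) (height (world z) of filter above 0.15 m), for 0.1 s.
At the end, for the whole second after the job is handed in: The gripper holds the filter still and upright (tilt under 0.2 rad) with its centre within 35 mm of the pan's centre in plan, its underside above the pan's rim and under 135 mm above the bench, not touching the pan; the flap stands open at more than 1.1 rad (horizontal distance between filter and pan below 0.035 m and height (world z) of filter between 0.027 and 0.135 m and angle between filter's own z axis and vertical below 0.2 rad and linear speed of filter below 0.02 m/s and contact force between the fingers and filter above 1 N and contact force between filter and pan below 0.1 N and value of joint flap above 1.1 rad); the arm keeps its last pose, push and grip.
It fails at once if the pan is shifted by more than 25 mm (distance of pan from where it was at the start of the episode above 0.025 m).
It fails at once if a bystander (bur stand, dish, scriber) is shifted by more than 25 mm (distance of any of bur_stand, dish, scriber from where it was at the start of the episode above 0.025 m).
It also fails if it takes over 72 s, if anything falls off the work surface, if the arm or the gripper's body presses on something with over 40 N, if the wrist force passes 120 N, or if a joint passes its speed limit or range.

## Working session

There is one attempt and no reset: what is moved stays moved. The work goes in short steps, Python scripts to look and compute and a tool call to move; the robot and the scene stay as the last step left them, time stands still between calls to the robot, and variables do not carry over. Pictures are saved under pics/ and viewed, and the job is handed in when it is done.

Besides the shell and the picture viewer there is one more tool, called after "Emit:" as name(argument=value, ...), one argument or row to a line, values as JSON. arm_command: Moves the arm, as the interface text tells. Its arguments: {"type":"object","properties":{"targets":{"type":"array","items":{"type":"array","items":{"type":"array","items":{"type":"number"}}}},"hand":{"type":"number"},"grip_force":{"type":"number"}},"required":["targets"]}

```bash
ls; mkdir -p pics
python3 - <<'E'
from bench import readout, vision, r
import cv2,numpy as np
s=readout.read_state()
print({k:np.round(v,4).tolist() for k,v in s.items()})
for n in ["side","top","wrist"]:
    c=vision.camera(n); cv2.imwrite(f"pics/a_{n}.png",c["pixels"])
    print(n,c["fovy"],c["cx"],c["cy"],[np.round(c[k],4).tolist() for k in ("R","t","mount") if k in c])
E
```

```text
pics
{'time': 0.0, 'joint_positions': [1.1894, 0.3329, -0.0647, 1.461, 0.0216, 1.3499, -0.0885], 'joint_vel': [0.0025, -0.0003, -0.0008, 0.0003, -0.0015, -0.0014, -0.0006], 'joint_torque': [-0.001, -62.3246, 0.0241, -38.9891, -0.0615, 0.0398, 0.0002], 'ee_pos': [0.2193, -0.5848, 0.2217], 'eef_rot': [-0.5809, 0.4032, -0.4023, 0.5815], 'ft_force': [0.5339, 0.4038, -0.2355], 'torque': [-0.0157, -0.0209, 0.0009], 'width': 0.0871}
side 48.475036589853616 256.42617330156423 195.5481151719223 [[[0.997, -0.0768, -0.0099], [-0.0559, -0.6254, -0.7783], [0.0536, 0.7765, -0.6278]], [-0.5724, 0.1272, 1.2339]]
top 53.9917325969231 253.10701841238267 189.95795433420153 [[[0.0049, -1.0, 0.0024], [-0.9725, -0.0053, -0.2328], [0.2328, -0.0012, -0.9725]], [-0.0028, 0.6119, 1.0316]]
wrist 63.040695513285556 257.2435431121965 189.41685633667475 [[[1.0, 0.0002, -0.0002, 0.001], [0.0002, -0.2587, 0.966, -0.1624], [0.0001, -0.966, -0.2587, 0.0699], [0.0, 0.0, 0.0, 1.0]]]
```

View pics/a_top.png

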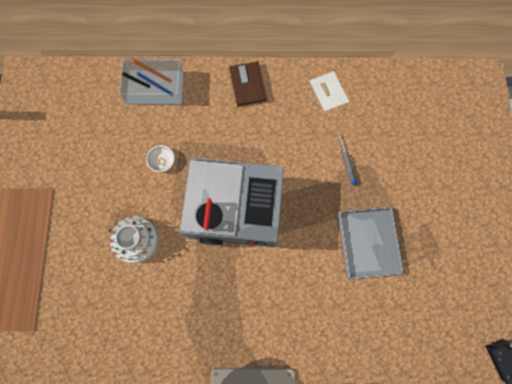

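View pics/a_side.png

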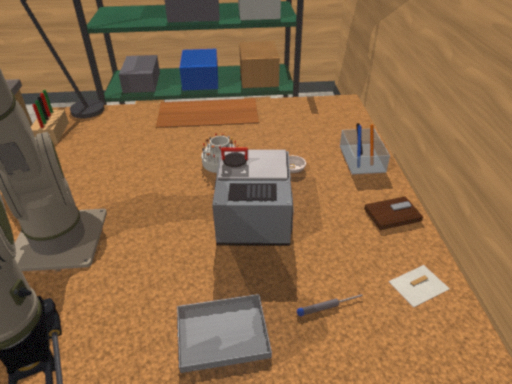

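The top view shows the extractor at about (233,203), the red bar at (208,214), the pan at (371,243), the scriber at (347,160), the bur stand at (134,240) and the dish at (161,158). I'll measure them next.

```bash
cat > h.py <<'E'
import cv2,numpy as np
from bench import readout, vision, r
from scipy.spatial.transform import Rotation as Ro
def cam(n):
    s=readout.read_state(); c=vision.camera(n)
    if "mount" in c:
        T=np.eye(4);T[:3,:3]=Ro.from_quat(s["eef_rot"]).as_matrix();T[:3,3]=s["ee_pos"]
        M=np.linalg.inv(T@np.array(c["mount"])); c["R"]=M[:3,:3];c["t"]=M[:3,3]
    c["R"]=np.array(c["R"]);c["t"]=np.array(c["t"])
    c["f"]=c["pixels"].shape[0]/2/np.tan(np.radians(c["fovy"])/2)
    return c
def ray(c,p):
    d=c["R"].T@np.array([(p[0]-c["cx"])/c["f"],(p[1]-c["cy"])/c["f"],1.]); return -c["R"].T@c["t"],d/np.linalg.norm(d)
def onz(c,p,z):
    o,d=ray(c,p); return o+d*(z-o[2])/d[2]
def tri(c1,p1,c2,p2):
    A=[];b=[]
    for c,p in((c1,p1),(c2,p2)):
        o,d=ray(c,p);P=np.eye(3)-np.outer(d,d);A.append(P);b.append(P@o)
    return np.linalg.lstsq(np.vstack(A),np.hstack(b),rcond=None)[0]
def proj(c,X):
    q=c["R"]@np.array(X)+c["t"]; return np.array([c["cx"]+c["f"]*q[0]/q[2],c["cy"]+c["f"]*q[1]/q[2]])
def red(c):
    p=c["pixels"].astype(int);return ((p[...,2]>120)&(p[...,1]<70)&(p[...,0]<70)).astype(np.uint8)
def crop(c,x0,y0,x1,y1,k,name):
    cv2.imwrite(f"pics/{name}.png",cv2.resize(c["pixels"][y0:y1,x0:x1],None,fx=k,fy=k,interpolation=cv2.INTER_CUBIC))
E
python3 - <<'E'
from h import *
T=cam("top");S=cam("side")
crop(T,170,145,300,255,6,"b_top"); crop(T,325,195,415,290,6,"b_pan"); crop(S,195,130,310,250,5,"b_side")
for n,c in(("T",T),("S",S)):
    m=red(c);k,l,st,ce=cv2.connectedComponentsWithStats(m)
    for i in range(1,k):
        if st[i,4]>10: print(n,st[i],ce[i], cv2.minAreaRect(np.argwhere(l==i)[:,::-1].astype(np.float32)))
E
```

```text
T [203 199   9  31 129] [206.6744186  214.10077519] ((206.6953125, 213.8066864013672), (5.055928707122803, 29.969200134277344), 8.426968574523926)
S [220 147  27  12 104] [233.02884615 149.89423077] ((233.31036376953125, 151.72415161132812), (10.629822731018066, 25.910192489624023), 85.2363510131836)
```

```bash
echo
```

```text
(no output)
```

View pics/b_top.png

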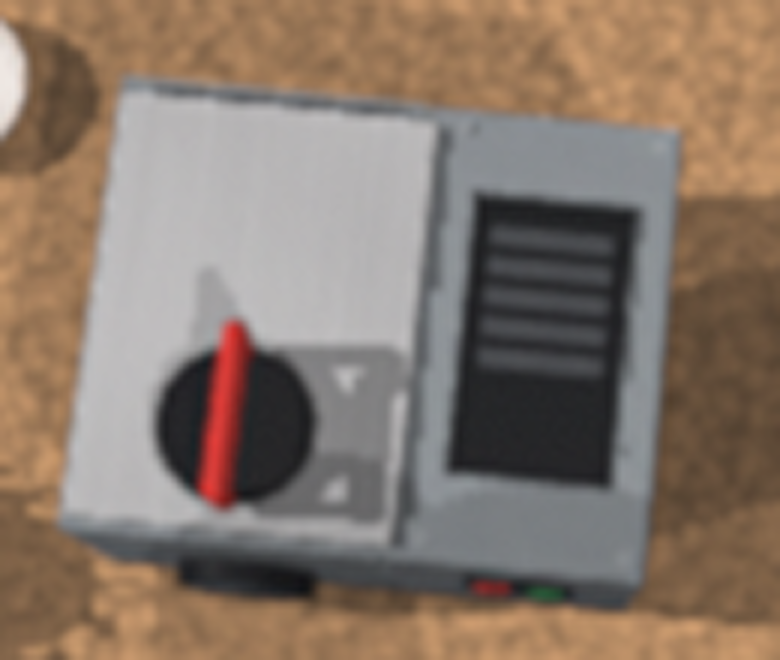

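View pics/b_pan.png

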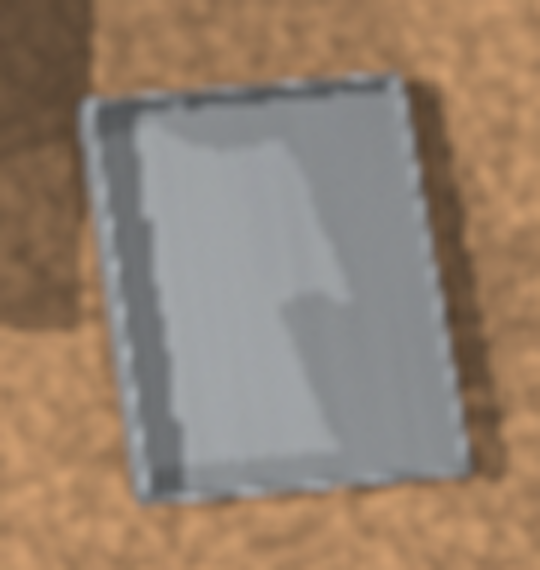

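View pics/b_side.png

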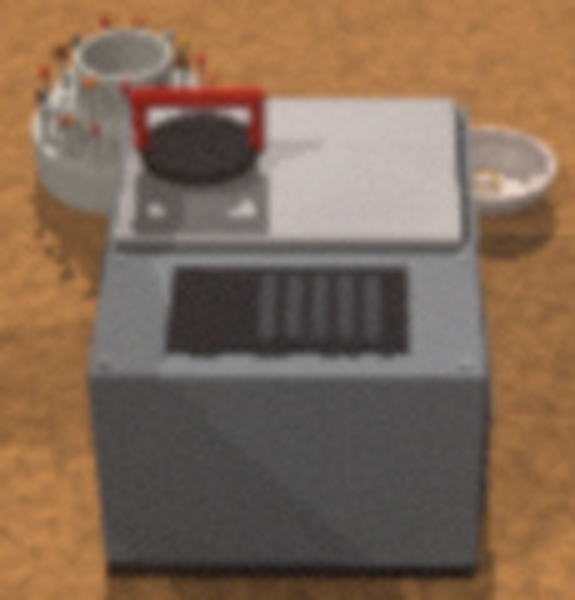

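Run:
```python
from h import *
T=cam("top");S=cam("side")
t=lambda x,y:(170+x/6-.4,145+y/6-.4)
s=lambda x,y:(195+x/5-.4,130+y/5-.4)
F=[onz(T,t(*p),.1565) for p in((127,88),(438,122),(392,545),(62,525))]
H=[onz(T,t(*p),.154) for p in((680,130),(638,583))]
Hs=[onz(S,s(*p),.154) for p in((488,375),(90,378))]
print("flap",np.round(F,4).tolist()); print("housing",np.round(H,4),np.round(Hs,4))
d=lambda a,b:np.linalg.norm(a-b)
print("sizes",d(F[0],F[1]),d(F[1],F[2]),d(F[2],F[3]),d(F[3],F[0]),d(*H),d(*Hs))
ang=lambda v:np.degrees(np.arctan2(v[1],v[0]))
print("yaw",ang(F[0]-F[3]),ang(F[1]-F[2]),ang(H[0]-H[1]),ang(Hs[0]-Hs[1]))
b=[onz(T,t(*p),.206) for p in((235,325),(218,503))]; print("bar",b,np.mean(b,0),d(*b),ang(b[0]-b[1]))
bs=[tri(T,t(*p),S,s(*q)) for p,q in(((235,325),(265,95)),((218,503),(130,95)))]
print("bar tri",bs,np.mean(bs,0))
P=[onz(T,(325+x/6-.4,195+y/6-.4),.022) for x,y in((85,98),(400,78),(468,472),(140,500))]
print("pan",np.round(P,4).tolist(),np.mean(P,0),d(P[0],P[1]),d(P[1],P[2]),ang(P[0]-P[3]),ang(P[1]-P[2]))
# scriber, stand, dish
for n,p,z in(("stand",(134,240),.05),("dish",(161,158),.02),("scr",(347,160),.01)):print(n,onz(T,p,z))
```

```text
flap [[0.6776, 0.1724, 0.1565], [0.6621, 0.0296, 0.1565], [0.4688, 0.0475, 0.1565], [0.4768, 0.1922, 0.1565]]
housing [[ 0.6597 -0.0812  0.154 ]
 [ 0.4531 -0.06    0.154 ]] [[ 0.6623 -0.085   0.154 ]
 [ 0.4562 -0.0691  0.154 ]]
sizes 0.14362470690202817 0.1941345529460869 0.1448465544195767 0.20175606424897252 0.2076972029197809 0.2067090746546156
yaw -5.616875304788372 -5.293172319847734 -5.841458859021718 -4.407186514350232
bar [array([0.55615169, 0.11343876, 0.206     ]), array([0.48022957, 0.1180769 , 0.206     ])] [0.51819063 0.11575783 0.206     ] 0.07606366137313476 -3.495896940701735
bar tri [array([0.55805687, 0.11380869, 0.20447413]), array([0.4812779 , 0.11817597, 0.20643511])] [0.51966738 0.11599233 0.20545462]
pan [[0.56, -0.2593, 0.022], [0.5711, -0.4192, 0.022], [0.3766, -0.4366, 0.022], [0.3626, -0.2765, 0.022]] [ 0.46759087 -0.3479029   0.022     ] 0.1602821551461977 0.19529699998800312 4.966207969121235 5.108714311662929
stand [0.46633991 0.34444758 0.05      ]
dish [0.72574942 0.28937576 0.02      ]
scr [ 0.72574916 -0.29599127  0.01      ]
```

```bash
cat >> h.py <<'E'
def plan(pos=None,yaw=None,lean=0,tcp=None):
    """yaw: direction deg (world) of tool x, tool down. lean: deg tilt about world-horizontal tool x. Prints total shift in tool axes & rotvec deg"""
    s=readout.read_state();R=Ro.from_quat(s["eef_rot"]);p=np.array(s["ee_pos"])
    if pos is not None: print("shift",np.round(R.inv().apply(np.array(pos)-p),4))
    if yaw is not None:
        y=np.radians(yaw);X=np.array([np.cos(y),np.sin(y),0]);Y=np.array([0,0,-1.]);Rt=Ro.from_matrix(np.c_[X,Y,np.cross(X,Y)])
        print("rot",np.round((R.inv()*Rt).as_rotvec(degrees=True),2))
def st():
    s=readout.read_state();R=Ro.from_quat(s["eef_rot"]).as_matrix()
    print("t",s["time"],"p",np.round(s["ee_pos"],4),"q",np.round(s["joint_positions"],2),"F",np.round(s["ft_force"],1),"w",round(s["width"],4))
    print("tool x yaw",np.degrees(np.arctan2(R[1,0],R[0,0])).round(2),"axes",np.round(R.T,3).tolist())
E
python3 - <<'E'
from h import *
st();plan([.519,.116,.30],84.8)
E
```

```text
t 0.35 p [ 0.2194 -0.5851  0.2224] q [ 1.19  0.33 -0.06  1.46  0.02  1.35 -0.09] F [0.1 0.7 0.1] w 0.0869
tool x yaw -69.44 axes [[0.351, -0.936, -0.0], [-0.0, 0.0, -1.0], [0.936, 0.351, 0.0]]
shift [-0.5513 -0.0775  0.5267]
rot [-2.0000e-02 -1.5424e+02 -0.0000e+00]
```

View pics/a_wrist.png

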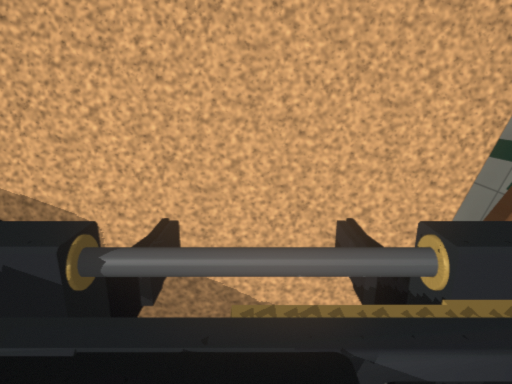

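The wrist view shows the open fingers and only bare bench below. First I'll lift and turn to yaw -95.2° (jaws across the bar), then travel.

Emit:
arm_command(
  targets=[
    [[0,-0.02,0,0,6.45,0],[0,-0.02,0,0,6.45,0],[0,-0.02,0,0,6.45,0],[0,-0.02,0,0,6.45,0],[0,0,0,0,0,0]],
  ],
  hand=1,
)

```text
time: 0.77
ee_pos: [0.2201, -0.5864, 0.3071]
eef_rot: [0.475, -0.522, 0.526, -0.474]
ft_force: [-0.5, -1.2, 0.8]
width: 0.0867
```

Run:
```python
from h import *
st();plan([.519,.116,.30],-95.2)
```

```text
t 0.7667 p [ 0.2201 -0.5864  0.3071] q [ 1.14  0.3  -0.    1.33  0.    1.51 -0.53] F [-0.5 -1.2  0.8] w 0.0867
tool x yaw -95.64 axes [[-0.098, -0.995, 0.005], [0.003, -0.006, -1.0], [0.995, -0.098, 0.003]]
shift [-0.7284  0.0039  0.2285]
rot [-0.18 -0.44  0.31]
```

Emit:
arm_command(
  targets=[
    [[-0.015,0,0.005,0,0,0],[-0.03,0,0.009,0,0,0],[-0.03,0,0.009,0,0,0],[-0.03,0,0.009,0,0,0],[-0.03,0,0.009,0,0,0],[-0.03,0,0.009,0,0,0],[-0.03,0,0.009,0,0,0],[-0.03,0,0.009,0,0,0],[-0.03,0,0.009,0,0,0],[-0.03,0,0.009,0,0,0],[-0.03,0,0.009,0,0,0],[-0.03,0,0.009,0,0,0]],
  ],
)

```text
time: 1.77
ee_pos: [0.3548, -0.2496, 0.3023]
eef_rot: [0.477, -0.522, 0.522, -0.477]
ft_force: [0.5, -0.4, 0.1]
width: 0.0873
```

Emit:
arm_command(
  targets=[
    [[-0.03,0,0.0095,0,0,0],[-0.03,0,0.0095,0,0,0],[-0.03,0,0.0095,0,0,0],[-0.03,0,0.0095,0,0,0],[-0.03,0,0.0095,0,0,0],[-0.03,0,0.0095,0,0,0],[-0.03,0,0.0095,0,0,0],[-0.03,0,0.0095,0,0,0],[-0.03,0,0.0095,0,0,0],[-0.03,0,0.0095,0,0,0],[-0.03,0,0.0095,0,0,0],[-0.015,0,0.005,0,0,0]],
  ],
)

```text
time: 2.77
ee_pos: [0.4955, 0.0862, 0.3023]
eef_rot: [-0.477, 0.521, -0.521, 0.478]
ft_force: [0.3, 0.3, -0.4]
width: 0.0868
```

Emit:
arm_command(
  targets=[
    [[-0.015,0,0.004,0,0,0],[-0.012,0,0.004,0,0,0],[0,0,0,0,0,0],[0,0,0,0,0,0]],
  ],
)

```text
time: 3.1
ee_pos: [0.5054, 0.1088, 0.3021]
eef_rot: [-0.477, 0.522, -0.522, 0.477]
ft_force: [-0.1, -0.3, -0.0]
width: 0.087
```

Run:
```python
from h import *
W=cam("wrist");st();plan([.519,.116,.30],-95.2)
cv2.imwrite("pics/c_w.png",W["pixels"]);np.save("W.npy",W,allow_pickle=True)
```

```text
t 3.15 p [0.5054 0.108  0.3022] q [ 0.42  0.12 -0.78  1.58  0.09  1.47 -2.02] F [ 0.  -0.3 -0.6] w 0.0869
tool x yaw -95.21 axes [[-0.091, -0.996, 0.0], [-0.001, -0.0, -1.0], [0.996, -0.091, -0.0]]
shift [-0.0092  0.0022  0.0129]
rot [ 0.03 -0.01  0.02]
```

View pics/c_w.png

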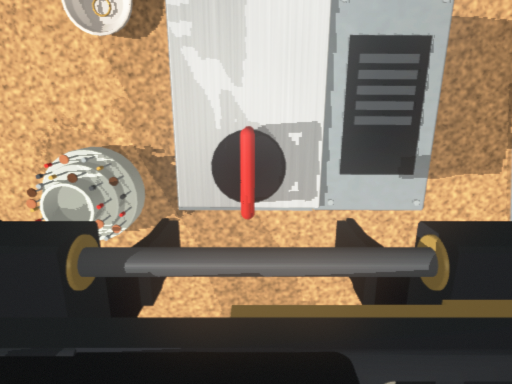

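The wrist view shows the red bar from about (248,127) to (247,218) over the black disc, with the flap and housing edges visible. I'll refine the bar pose with it.

Run:
```python
from h import *
W=np.load("W.npy",allow_pickle=True).item()
m=red(W);m[220:]=0;m[:,:220]=0;m[:,280:]=0
pts=np.argwhere(m)[:,::-1].astype(np.float32);R=cv2.minAreaRect(pts);print(R,len(pts))
v=cv2.fitLine(pts,cv2.DIST_L2,0,.01,.01).ravel();print(v)
ang=lambda v:np.degrees(np.arctan2(v[1],v[0]))
a=onz(W,v[2:]+v[:2]*30,.204);b=onz(W,v[2:]-v[:2]*30,.204);print("bar dir",ang(a-b))
e=[onz(W,(248,127),.206),onz(W,(247,218),.206)];print(e,np.mean(e,0),np.linalg.norm(e[0]-e[1]))
c=[onz(W,p,.154) for p in((425,209),(449,0))];print(c,ang(c[1]-c[0]))
c=[onz(W,p,.1565) for p in((180,209),(320,208))];print(c,ang(c[1]-c[0]))
# disc: extremes
g=cv2.cvtColor(W["pixels"],cv2.COLOR_BGR2GRAY);k=((g<60)|(m>0)).astype(np.uint8);k[215:]=0;k[:,:205]=0;k[:,295:]=0
cs=max(cv2.findContours(k,0,2)[0],key=cv2.contourArea);el=cv2.fitEllipse(cs);print(el,onz(W,el[0],.171))
```

```text
((247.0, 179.0), (76.0, 14.0), 90.0) 466
[ 3.8315646e-02 -9.9926567e-01  2.4980901e+02  1.8203220e+02]
bar dir -7.597148783921948
[array([0.55927706, 0.11041595, 0.206     ]), array([0.48134098, 0.11886871, 0.206     ])] [0.52030902 0.11464233 0.206     ] 0.07839313208871178
[array([ 0.45579947, -0.06368312,  0.154     ]), array([ 0.64990465, -0.07518926,  0.154     ])] -3.392401914915165
[array([0.47932394, 0.19041624, 0.1565    ]), array([0.46752061, 0.04590805, 0.1565    ])] -94.66951390124976
((250.84671020507812, 183.8250274658203), (7.283547878265381, 81.48292541503906), 3.3338804244995117) [0.50313306 0.11412945 0.171     ]
```

Emit:
arm_command(
  targets=[
    [[-0.004,0.01,0.007,0,0,0],[-0.004,0.015,0.007,0,0,0],[0,0.015,0,0,0,0],[0,0.015,0,0,0,0],[0,0.015,0,0,0,0],[0,0.015,0,0,0,0],[0,0.015,0,0,0,0],[0,0.01,0,0,0,0],[0,0.009,0,0,0,0],[0,0,0,0,0,0],[0,0,0,0,0,0]],
  ],
)

```text
time: 4.07
ee_pos: [0.5202, 0.1149, 0.1837]
eef_rot: [0.477, -0.522, 0.522, -0.476]
ft_force: [0.2, 0.4, 0.6]
width: 0.0873
```

Run:
```python
from h import *
W=cam("wrist");st();plan([.520,.115,.182],-95.2)
cv2.imwrite("pics/d_w.png",W["pixels"])
S=cam("side");crop(S,180,80,320,220,5,"d_s")
```

```text
t 4.1167 p [0.5205 0.1151 0.1842] q [ 0.38  0.24 -0.78  1.72  0.18  1.25 -2.1 ] F [0.3 0.1 0.2] w 0.0869
tool x yaw -95.25 axes [[-0.092, -0.996, -0.0], [0.001, -0.0, -1.0], [0.996, -0.092, 0.001]]
shift [ 0.0002  0.0022 -0.0005]
rot [-0.04 -0.05 -0.  ]
```

View pics/d_w.png

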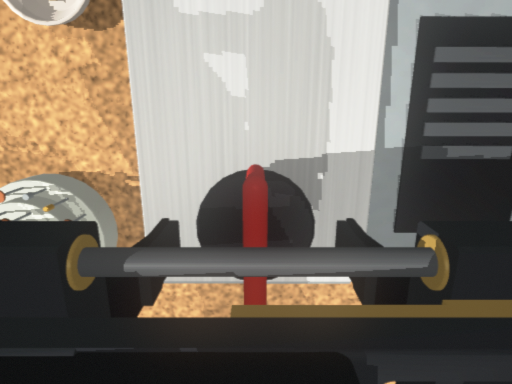

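View pics/d_s.png

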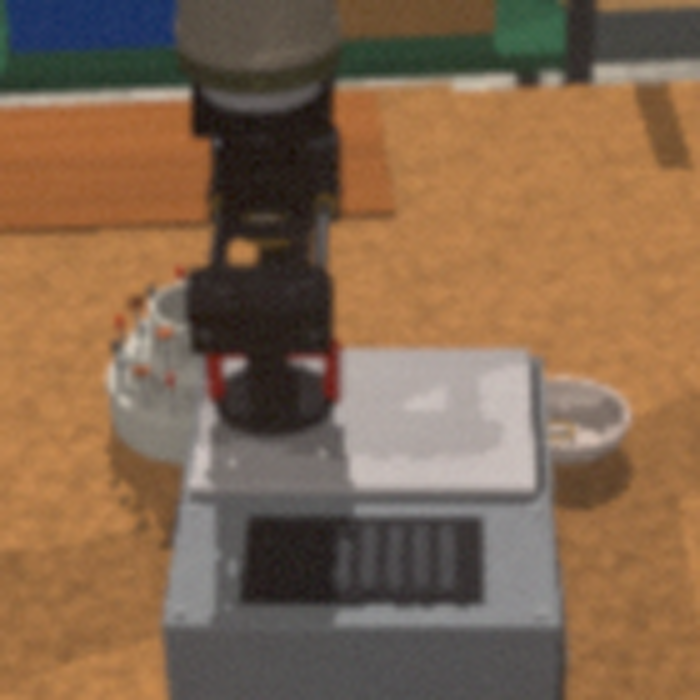

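The bar (x≈255) is centred between the fingers, and the finger sits midway between the posts. I'll close on it.

Emit:
arm_command(
  targets=[
    [[0,0.002,0,0,0,0],[0,0,0,0,0,0],[0,0,0,0,0,0],[0,0,0,0,0,0],[0,0,0,0,0,0],[0,0,0,0,0,0],[0,0,0,0,0,0],[0,0,0,0,0,0],[0,0,0,0,0,0],[0,0,0,0,0,0]],
  ],
  hand=0,
  grip_force=45,
)

```text
time: 5.0
ee_pos: [0.5202, 0.1152, 0.1815]
eef_rot: [0.477, -0.522, 0.522, -0.477]
ft_force: [-1.1, -0.3, -0.2]
width: 0.0287
```

Emit:
arm_command(
  targets=[
    [[0,0.002,0,0,0,0],[0,0.002,0,0,0,0],[0,0.002,0,0,0,0],[0,0.002,0,0,0,0],[0,0.001,0,0,0,0],[0,0,0,0,0,0],[0,0,0,0,0,0]],
  ],
)

```text
time: 5.58
ee_pos: [0.5204, 0.1159, 0.1729]
eef_rot: [0.476, -0.522, 0.522, -0.477]
ft_force: [-0.5, 2.3, 5.9]
width: 0.0097
```

Run:
```python
from h import *
st()
```

```text
t 5.5833 p [0.5204 0.1159 0.1729] q [ 0.38  0.25 -0.78  1.74  0.18  1.23 -2.11] F [-0.5  2.3  5.9] w 0.0097
tool x yaw -95.21 axes [[-0.091, -0.996, -0.001], [0.001, 0.001, -1.0], [0.996, -0.091, 0.001]]
```

Emit:
arm_command(
  targets=[
    [[0,0,0,0,0,0],[0,0,0,0,0,0],[0,0,0,0,0,0]],
  ],
)

```text
time: 5.83
ee_pos: [0.5204, 0.1158, 0.1729]
eef_rot: [0.476, -0.522, 0.522, -0.477]
ft_force: [-0.6, 2.2, 5.6]
width: 0.01
```

Run:
```python
from h import *
st()
S=cam("side");crop(S,180,80,320,220,5,"e_s")
W=cam("wrist");cv2.imwrite("pics/e_w.png",W["pixels"])
```

```text
t 5.8333 p [0.5204 0.1158 0.1729] q [ 0.38  0.25 -0.78  1.74  0.18  1.23 -2.11] F [-0.6  2.2  5.6] w 0.01
tool x yaw -95.21 axes [[-0.091, -0.996, -0.001], [0.001, 0.001, -1.0], [0.996, -0.091, 0.001]]
```

View pics/e_s.png

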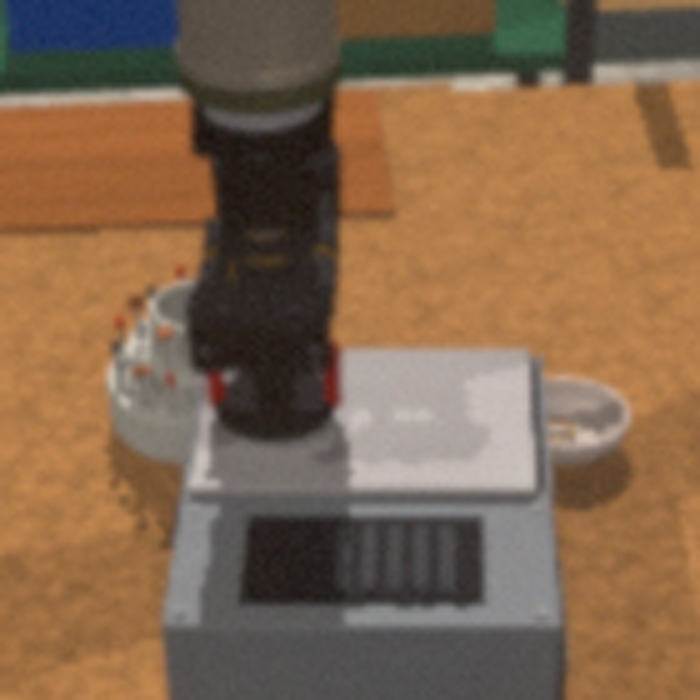

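View pics/e_w.png

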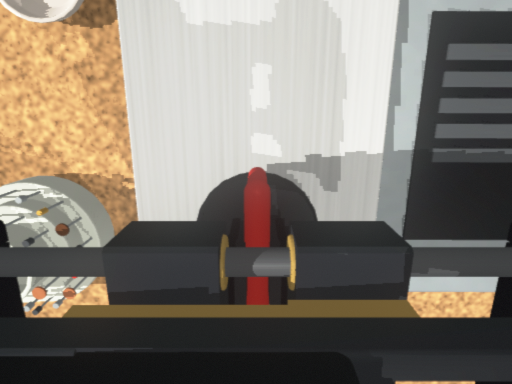

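Gripped, and about 2–3 mm down judging by 5.6 N. I'll push on to the stop in small steps.

Emit:
arm_command(
  targets=[
    [[0,0.0015,0,0,0,0],[0,0.0015,0,0,0,0],[0,0.0015,0,0,0,0],[0,0.001,0,0,0,0],[0,0,0,0,0,0],[0,0,0,0,0,0]],
  ],
)

```text
time: 6.43
ee_pos: [0.5206, 0.1159, 0.168]
eef_rot: [0.476, -0.522, 0.522, -0.477]
ft_force: [-2.4, 2.8, 9.6]
width: 0.0096
```

Emit:
arm_command(
  targets=[
    [[0,0.001,0,0,0,0],[0,0,0,0,0,0],[0,0,0,0,0,0]],
  ],
)

```text
time: 6.68
ee_pos: [0.5208, 0.116, 0.1678]
eef_rot: [0.476, -0.522, 0.523, -0.477]
ft_force: [-4.7, 1.7, 16.9]
width: 0.0093
```

At the stop (17 N, no further travel). Now I'll turn anticlockwise, which is negative about tool y.

Emit:
arm_command(
  targets=[
    [[0,0,0,0,-3,0],[0,0,0,0,-4,0],[0,0,0,0,-4,0],[0,0,0,0,-4,0],[0,0,0,0,-4,0],[0,0,0,0,-4,0],[0,0,0,0,0,0]],
  ],
)

```text
time: 7.27
ee_pos: [0.5208, 0.1162, 0.1678]
eef_rot: [-0.572, 0.415, -0.416, 0.573]
ft_force: [-5.2, 1.0, 17.3]
width: 0.0093
```

Run:
```python
from h import *
st()
```

```text
t 7.2667 p [0.5208 0.1162 0.1678] q [ 0.42  0.27 -0.83  1.74  0.21  1.22 -1.72] F [-5.2  1.  17.3] w 0.0093
tool x yaw -71.95 axes [[0.31, -0.951, 0.0], [0.002, 0.001, -1.0], [0.951, 0.31, 0.002]]
```

Turning works and the torque looks low; I'll continue to 86°.

Emit:
arm_command(
  targets=[
    [[0,0,0,0,-5,0],[0,0,0,0,-5,0],[0,0,0,0,-5,0],[0,0,0,0,-5,0],[0,0,0,0,-5,0],[0,0,0,0,-5,0],[0,0,0,0,-5,0],[0,0,0,0,-5,0],[0,0,0,0,-5,0],[0,0,0,0,-5,0],[0,0,0,0,-5,0],[0,0,0,0,-5,0]],
  ],
)

```text
time: 8.27
ee_pos: [0.5205, 0.1166, 0.1678]
eef_rot: [-0.703, 0.073, -0.074, 0.704]
ft_force: [-7.1, 2.6, 18.5]
width: 0.0095
```

Emit:
arm_command(
  targets=[
    [[0,0,0,0,-3,0],[0,0,0,0,0,0],[0,0,0,0,0,0]],
  ],
)

```text
time: 8.52
ee_pos: [0.5205, 0.1166, 0.1678]
eef_rot: [-0.704, 0.056, -0.057, 0.705]
ft_force: [-6.4, 2.1, 19.8]
width: 0.0098
```

Run:
```python
from h import *
st();print(readout.read_state()["torque"])
W=cam("wrist");cv2.imwrite("pics/f_w.png",W["pixels"])
T=cam("top");crop(T,170,145,300,255,5,"f_t")
```

```text
t 8.5167 p [0.5205 0.1166 0.1678] q [ 0.56  0.32 -1.    1.74  0.28  1.24 -0.68] F [-6.4  2.1 19.8] w 0.0098
tool x yaw -9.17 axes [[0.987, -0.159, 0.001], [0.001, 0.001, -1.0], [0.159, 0.987, 0.001]]
[ 0.58116305  1.37082724 -0.0403564 ]
```

View pics/f_w.png

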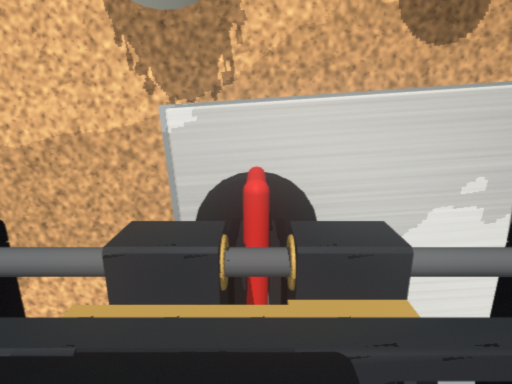

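Bar and gripper turned together by 86°. The fingertips sit low (about 26 mm past the bar) and would touch the disc while the flap swings, so I'll let the plunger rise and regrip higher.

Emit:
arm_command(
  targets=[
    [[0,-0.002,0,0,0,0],[0,-0.003,0,0,0,0],[0,-0.003,0,0,0,0],[0,-0.001,0,0,0,0],[0,0,0,0,0,0]],
  ],
)

```text
time: 9.03
ee_pos: [0.5201, 0.1164, 0.1755]
eef_rot: [-0.704, 0.057, -0.057, 0.705]
ft_force: [-1.7, 5.4, 3.9]
width: 0.0094
```

Emit:
arm_command(
  targets=[
    [[0,0,0,0,0,0],[0,0,0,0,0,0],[0,0,0,0,0,0],[0,-0.003,0,0,0,0],[0,-0.003,0,0,0,0],[0,-0.003,0,0,0,0],[0,0,0,0,0,0]],
  ],
  hand=0.3,
)

```text
time: 9.62
ee_pos: [0.5206, 0.1153, 0.1848]
eef_rot: [-0.705, 0.057, -0.057, 0.705]
ft_force: [-0.8, 0.4, -0.1]
width: 0.0257
```

Run:
```python
from h import *
st();plan([.520,.115,.186],-9.2)
W=cam("wrist");cv2.imwrite("pics/g_w.png",W["pixels"])
S=cam("side");crop(S,180,80,320,220,5,"g_s")
```

```text
t 9.6167 p [0.5206 0.1153 0.1848] q [ 0.57  0.3  -1.01  1.72  0.27  1.27 -0.67] F [-0.8  0.4 -0.1] w 0.0257
tool x yaw -9.25 axes [[0.987, -0.161, 0.001], [0.001, -0.0, -1.0], [0.161, 0.987, 0.0]]
shift [-0.0006 -0.0012 -0.0004]
rot [-0.01 -0.05  0.06]
```

View pics/g_w.png

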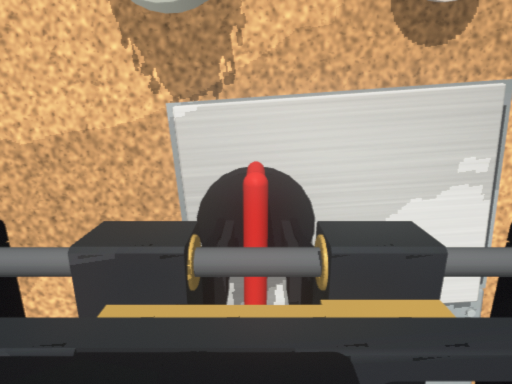

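View pics/g_s.png

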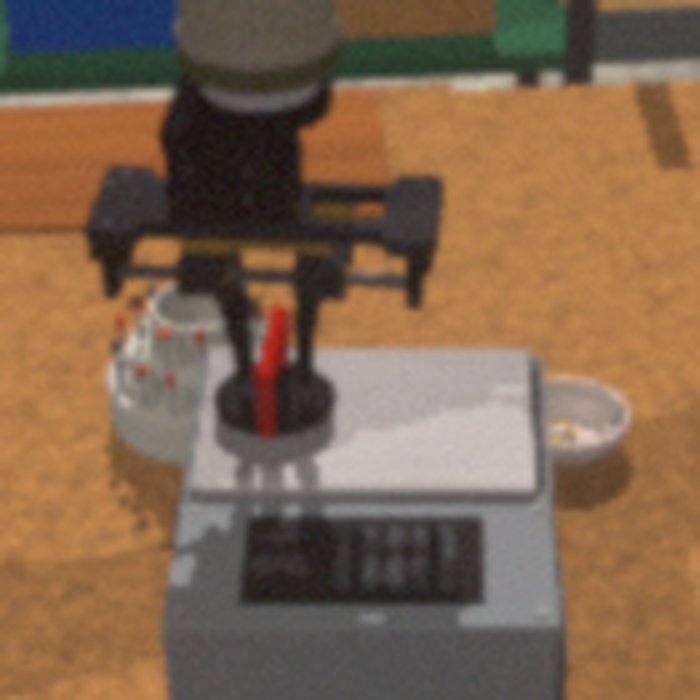

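The latch stays turned (bar along y) with the fingers around it. I'll close again and compute the lifting arc.

Emit:
arm_command(
  targets=[
    [[0,-0.001,0,0,0,0],[0,0,0,0,0,0],[0,0,0,0,0,0],[0,0,0,0,0,0],[0,0,0,0,0,0],[0,0,0,0,0,0]],
  ],
  hand=0,
  grip_force=30,
)

```text
time: 10.22
ee_pos: [0.5198, 0.1153, 0.1849]
eef_rot: [0.705, -0.057, 0.057, -0.705]
ft_force: [-3.0, -0.2, 1.7]
width: 0.0108
```

Run:
```python
from h import *
st()
th=np.linspace(0,1.4,21)
x=-.151*np.cos(th)+.0515*np.sin(th);z=.151*np.sin(th)+.0515*np.cos(th)
for t,a,b in zip(th[1:],np.diff(x),np.diff(z)): print(round(t,2),"[%.4f, %.4f, %.4f,0,0,0]"%(a*.998,-b,a*.067))
```

```text
t 10.2167 p [0.5198 0.1153 0.1849] q [ 0.57  0.3  -1.01  1.72  0.27  1.27 -0.66] F [-3.  -0.2  1.7] w 0.0108
tool x yaw -9.23 axes [[0.987, -0.16, -0.001], [-0.001, -0.0, -1.0], [0.16, 0.987, -0.0]]
0.07 [0.0040, -0.0104, 0.0003,0,0,0]
0.14 [0.0047, -0.0101, 0.0003,0,0,0]
0.21 [0.0054, -0.0098, 0.0004,0,0,0]
0.28 [0.0060, -0.0094, 0.0004,0,0,0]
0.35 [0.0067, -0.0089, 0.0004,0,0,0]
0.42 [0.0073, -0.0084, 0.0005,0,0,0]
0.49 [0.0079, -0.0079, 0.0005,0,0,0]
0.56 [0.0084, -0.0073, 0.0006,0,0,0]
0.63 [0.0089, -0.0067, 0.0006,0,0,0]
0.7 [0.0093, -0.0061, 0.0006,0,0,0]
0.77 [0.0097, -0.0054, 0.0007,0,0,0]
0.84 [0.0101, -0.0047, 0.0007,0,0,0]
0.91 [0.0104, -0.0040, 0.0007,0,0,0]
0.98 [0.0107, -0.0033, 0.0007,0,0,0]
1.05 [0.0109, -0.0025, 0.0007,0,0,0]
1.12 [0.0110, -0.0017, 0.0007,0,0,0]
1.19 [0.0111, -0.0010, 0.0007,0,0,0]
1.26 [0.0111, -0.0002, 0.0007,0,0,0]
1.33 [0.0111, 0.0006, 0.0007,0,0,0]
1.4 [0.0111, 0.0014, 0.0007,0,0,0]
```

Emit:
arm_command(
  targets=[
    [[0.002,-0.005,0.0002,0,0,0],[0.002,-0.0054,0.0002,0,0,0],[0.0047,-0.0101,0.0003,0,0,0],[0.0054,-0.0098,0.0004,0,0,0],[0.006,-0.0094,0.0004,0,0,0],[0,0,0,0,0,0]],
  ],
)

```text
time: 10.72
ee_pos: [0.5408, 0.1134, 0.2266]
eef_rot: [0.705, -0.057, 0.057, -0.705]
ft_force: [-8.3, -2.0, 5.3]
width: 0.0112
```

Run:
```python
from h import *
st()
S=cam("side");crop(S,180,60,320,220,4,"i_s")
```

```text
t 10.7167 p [0.5408 0.1134 0.2266] q [ 0.55  0.32 -1.01  1.61  0.27  1.37 -0.65] F [-8.3 -2.   5.3] w 0.0112
tool x yaw -9.26 axes [[0.987, -0.161, -0.0], [-0.0, -0.0, -1.0], [0.161, 0.987, -0.0]]
```

View pics/i_s.png

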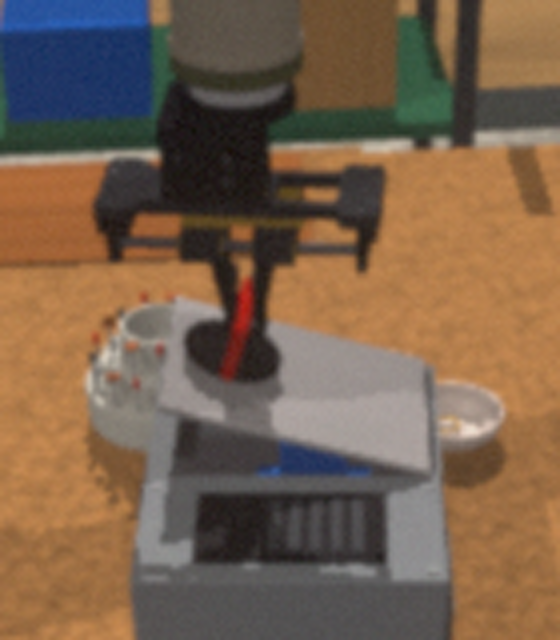

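The flap is rising (about 0.28 rad), the blue filter is visible underneath, and forces are small. Continuing the arc.

Emit:
arm_command(
  targets=[
    [[0.0067,-0.0089,0.0004,0,0,0],[0.0073,-0.0084,0.0005,0,0,0],[0.0079,-0.0079,0.0005,0,0,0],[0.0084,-0.0073,0.0006,0,0,0],[0.0089,-0.0067,0.0006,0,0,0],[0.0093,-0.0061,0.0006,0,0,0],[0,0,0,0,0,0]],
  ],
)

```text
time: 11.35
ee_pos: [0.5899, 0.1088, 0.2723]
eef_rot: [-0.705, 0.057, -0.058, 0.705]
ft_force: [-6.7, -1.6, 9.4]
width: 0.0112
```

Emit:
arm_command(
  targets=[
    [[0.0097,-0.0054,0.0007,0,0,0],[0.0101,-0.0047,0.0007,0,0,0],[0.0104,-0.004,0.0007,0,0,0],[0.0107,-0.0033,0.0007,0,0,0],[0.0109,-0.0025,0.0007,0,0,0],[0,0,0,0,0,0]],
  ],
)

```text
time: 11.85
ee_pos: [0.6425, 0.1037, 0.2917]
eef_rot: [-0.704, 0.057, -0.058, 0.705]
ft_force: [0.2, -0.8, 8.6]
width: 0.0111
```

Run:
```python
from h import *
st()
S=cam("side");crop(S,180,40,320,220,3,"j_s")
```

```text
t 11.85 p [0.6425 0.1037 0.2917] q [ 0.38  0.51 -0.93  1.24  0.41  1.58 -0.64] F [ 0.2 -0.8  8.6] w 0.0111
tool x yaw -9.32 axes [[0.987, -0.162, 0.002], [0.003, 0.001, -1.0], [0.162, 0.987, 0.002]]
```

View pics/j_s.png

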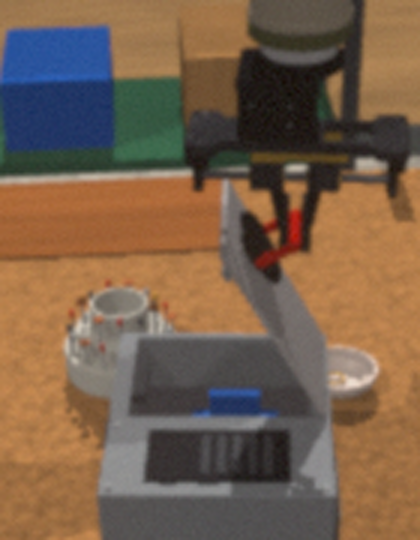

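Emit:
arm_command(
  targets=[
    [[0.011,-0.0025,0.0007,0,0,0],[0.0111,-0.0015,0.0007,0,0,0],[0.0111,-0.0005,0.0007,0,0,0],[0.0111,0.0003,0.0007,0,0,0],[0,0,0,0,0,0]],
  ],
)

```text
time: 12.32
ee_pos: [0.6865, 0.0993, 0.2945]
eef_rot: [-0.704, 0.057, -0.058, 0.705]
ft_force: [2.7, -0.8, 3.0]
width: 0.0106
```

Emit:
arm_command(
  targets=[
    [[0.0111,0.0014,0.0007,0,0,0],[0.006,0.001,0.0004,0,0,0],[0,0,0,0,0,0],[0,0,0,0,0,0]],
  ],
)

```text
time: 12.65
ee_pos: [0.7023, 0.0978, 0.2922]
eef_rot: [-0.705, 0.056, -0.058, 0.705]
ft_force: [2.3, -0.9, 0.8]
width: 0.011
```

Run:
```python
from h import *
st()
S=cam("side");crop(S,180,40,340,220,4,"k_s")
```

```text
t 12.65 p [0.7023 0.0978 0.2922] q [ 0.28  0.64 -0.88  1.04  0.48  1.64 -0.61] F [ 2.3 -0.9  0.8] w 0.011
tool x yaw -9.28 axes [[0.987, -0.161, 0.002], [0.002, 0.0, -1.0], [0.161, 0.987, 0.001]]
```

View pics/k_s.png

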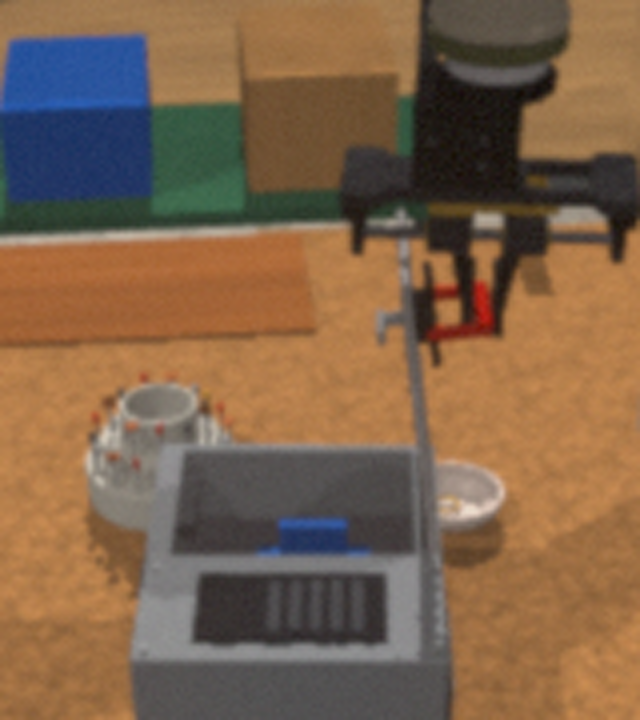

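The flap stands at about 1.45 rad. A hook on its underside sticks out towards the robot, so I'll release, rise, turn the tool, and push the flap a bit further past upright for clearance.

Emit:
arm_command(
  targets=[
    [[0,0,0,0,0,0],[0,0,0,0,0,0],[0,0,0,0,0,0],[0,-0.01,0,0,0,0],[0,-0.015,0,0,0,0],[0,-0.02,0,0,0,0],[0,-0.02,0,0,0,0],[0,-0.02,0,0,0,0],[0,-0.02,0,0,0,0],[0,0,0,0,0,0]],
  ],
  hand=0.2,
)

```text
time: 13.53
ee_pos: [0.7016, 0.0986, 0.4017]
eef_rot: [-0.704, 0.055, -0.059, 0.706]
ft_force: [-0.7, -0.0, 1.2]
width: 0.0177
```

Run:
```python
from h import *
st();plan([.59,.06,.40],84.8)
S=cam("side");crop(S,180,20,340,220,3,"l_s")
```

```text
t 13.5333 p [0.7016 0.0986 0.4017] q [ 0.19  0.64 -0.87  0.78  0.5   1.87 -0.57] F [-0.7 -0.   1.2] w 0.0177
tool x yaw -9.26 axes [[0.987, -0.161, 0.005], [0.005, 0.002, -1.0], [0.161, 0.987, 0.003]]
shift [-0.104   0.0011 -0.056 ]
rot [ 9.000e-02 -9.405e+01  3.300e-01]
```

View pics/l_s.png

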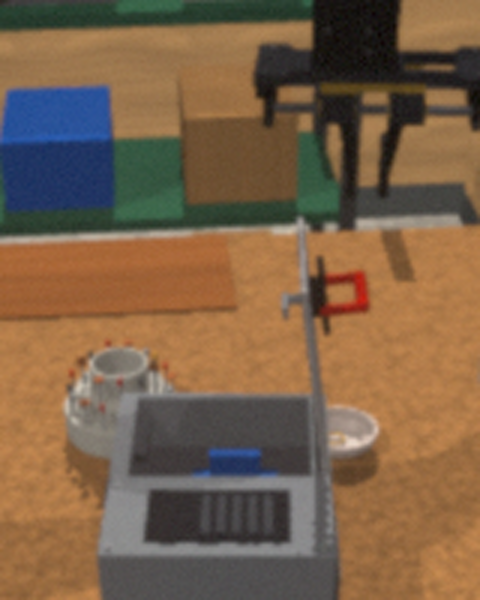

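The flap stays up on its own and the gripper is clear. Now I'll retreat towards the robot and turn.

Emit:
arm_command(
  targets=[
    [[-0.02,0,-0.011,0,0,0],[-0.02,0,-0.011,0,0,0],[-0.02,0,-0.011,0,0,0],[-0.02,0,-0.011,0,0,0],[-0.024,0,-0.012,0,0,0],[0,0,0,0,0,0]],
  ],
  hand=0,
)

```text
time: 14.08
ee_pos: [0.5868, 0.0582, 0.3971]
eef_rot: [0.706, -0.058, 0.057, -0.704]
ft_force: [0.3, -0.3, 0.5]
width: 0.0004
```

Emit:
arm_command(
  targets=[
    [[0,0,0,0,-6.7,0],[0,0,0,0,-6.7,0],[0,0,0,0,-6.7,0],[0,0,0,0,-6.7,0],[0,0,0,0,-6.7,0],[0,0,0,0,-6.7,0],[0,0,0,0,-6.7,0]],
  ],
)

```text
time: 14.67
ee_pos: [0.5899, 0.0594, 0.3963]
eef_rot: [-0.669, -0.23, 0.23, 0.669]
ft_force: [0.2, -0.2, 0.1]
width: 0.0
```

Emit:
arm_command(
  targets=[
    [[0,0,0,0,-6.7,0],[0,0,0,0,-6.7,0],[0,0,0,0,-6.7,0],[0,0,0,0,-6.7,0],[0,0,0,0,-6.7,0],[0,0,0,0,-6.7,0],[0,0,0,0,-6.7,0],[0,0,0,0,0,0]],
  ],
)

```text
time: 15.33
ee_pos: [0.59, 0.0593, 0.3962]
eef_rot: [-0.522, -0.477, 0.477, 0.522]
ft_force: [-1.2, 0.3, -0.6]
width: 0.0001
```

Run:
```python
from h import *
st();plan([.60,.06,.31],84.8)
W=cam("wrist");cv2.imwrite("pics/m_w.png",W["pixels"]);np.save("W2.npy",W,allow_pickle=True)
S=cam("side");crop(S,150,0,350,220,3,"m_s")
```

```text
t 15.3333 p [0.59   0.0593 0.3962] q [ 0.65  0.48 -1.27  1.18  0.47  1.78  1.  ] F [-1.2  0.3 -0.6] w 0.0001
tool x yaw 84.87 axes [[0.089, 0.996, 0.0], [-0.001, 0.0, -1.0], [-0.996, 0.089, 0.001]]
shift [ 0.0016  0.0862 -0.01  ]
rot [-0.05  0.07  0.01]
```

View pics/m_w.png

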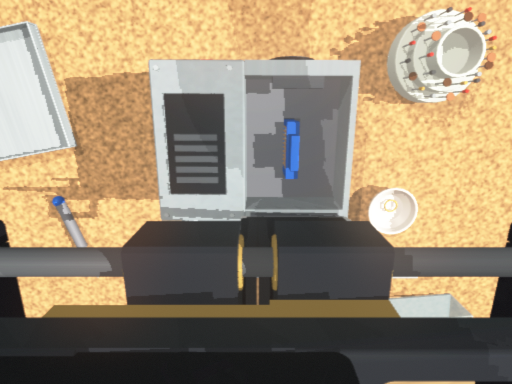

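View pics/m_s.png

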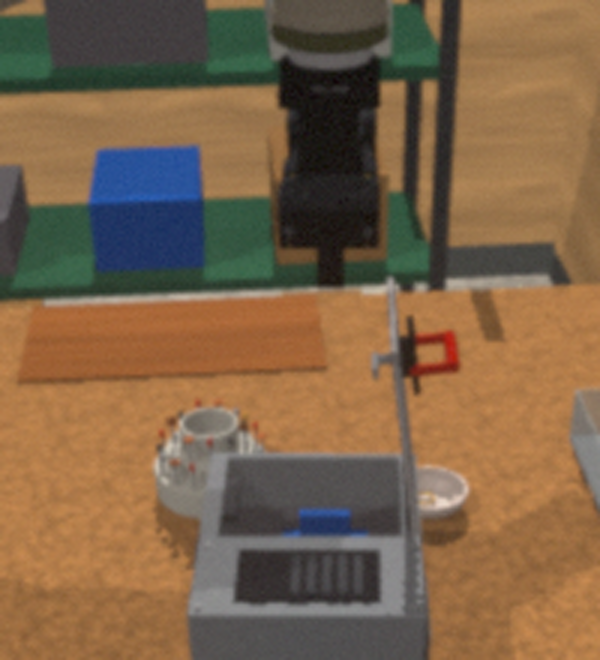

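Wrist view: the blue tab at (292,150) in the open bay, flap edge-on under the gripper. I'll descend beside the hook and push the flap further open.

Run:
```python
from h import *
W=np.load("W2.npy",allow_pickle=True).item()
p=W["pixels"].astype(int);m=((p[...,0]>100)&(p[...,2]<70)&(p[...,0]-p[...,1]>50)).astype(np.uint8);m[215:]=0;m[:,:250]=0;m[:,350:]=0
k,l,s,c=cv2.connectedComponentsWithStats(m);i=1+np.argmax(s[1:,4]);pts=np.argwhere(l==i)[:,::-1].astype(np.float32)
R=cv2.minAreaRect(pts);print(s[i],R);
for b in cv2.boxPoints(R):print(b,onz(W,b,.128))
print("ctr",onz(W,R[0],.128))
crop(W,240,50,370,220,4,"n_w")
```

```text
[284 120  15  59 366] ((291.1467590332031, 148.90394592285156), (12.560970306396484, 57.91096496582031), 2.337306022644043)
[283.6906  177.57921] [0.62034068 0.09297716 0.128     ]
[286.05237  119.716415] [0.54108999 0.10152032 0.128     ]
[298.6029  120.22868] [0.54326865 0.11828468 0.128     ]
[296.24115 178.09148] [0.6226621  0.11055884 0.128     ]
ctr [0.58089214 0.10593054 0.128     ]
```

Emit:
arm_command(
  targets=[
    [[0,0.02,0,0,0,0],[0,0.025,0,0,0,0],[0,0.025,0,0,0,0],[0,0.016,0,0,0,0],[0,0,-0.01,0,0,0],[0,0,-0.015,0,0,0],[0,0,-0.015,0,0,0],[0,0,-0.01,0,0,0],[0,0,0,0,0,0]],
  ],
)

```text
time: 16.18
ee_pos: [0.6408, 0.0543, 0.3099]
eef_rot: [-0.524, -0.474, 0.475, 0.525]
ft_force: [0.3, -0.5, -0.1]
width: 0.0005
```

View pics/n_w.png

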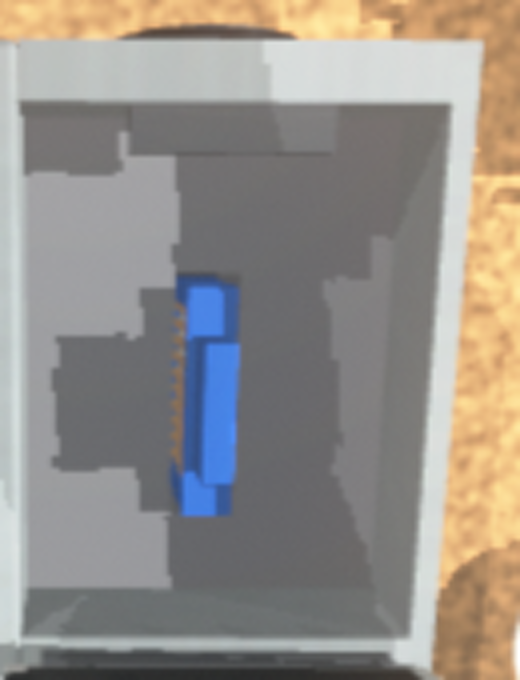

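Run:
```python
from h import *
W=np.load("W2.npy",allow_pickle=True).item()
q=[onz(W,(240+x/4-.4,50+y/4-.4),.128) for x,y in((206,345),(239,345),(233,485),(202,483))]
print(np.round(q,4),np.mean(q,0));v=(q[2]+q[3]-q[0]-q[1]);print(np.degrees(np.arctan2(v[1],v[0])),np.linalg.norm(v)/2)
```

```text
[[0.5631 0.107  0.128 ]
 [0.5641 0.1181 0.128 ]
 [0.6125 0.1134 0.128 ]
 [0.6108 0.1026 0.128 ]] [0.58762736 0.11028311 0.128     ]
-5.40582457592283 0.048210609690576806
```

Emit:
arm_command(
  targets=[
    [[0,0,-0.01,0,0,0],[0,0,-0.01,0,0,0],[0,0,-0.01,0,0,0],[0,0,-0.01,0,0,0],[0,0,0,0,0,0],[0,0,0,0,0,0]],
  ],
)

```text
time: 16.68
ee_pos: [0.6793, 0.0513, 0.3106]
eef_rot: [-0.523, -0.475, 0.475, 0.524]
ft_force: [0.9, -0.3, -0.5]
width: 0.0003
```

Run:
```python
from h import *
st()
S=cam("side");crop(S,150,0,350,220,3,"o_s")
```

```text
t 16.6833 p [0.6793 0.0513 0.3106] q [ 0.49  0.67 -1.15  1.09  0.61  1.71  1.01] F [ 0.9 -0.3 -0.5] w 0.0003
tool x yaw 84.48 axes [[0.096, 0.995, 0.0], [-0.0, 0.0, -1.0], [-0.995, 0.096, 0.0]]
```

View pics/o_s.png

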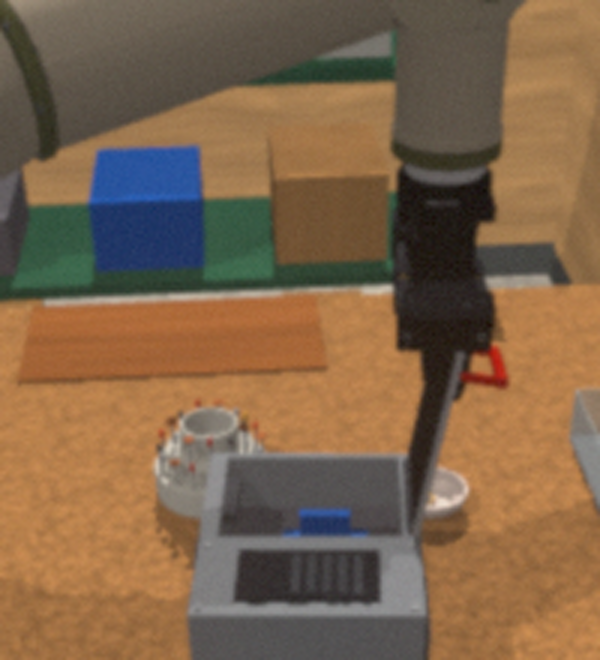

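The flap is now leaning past upright. The tab centre measures (0.5876, 0.1103) at yaw -5.4°, agreeing with the geometry from the latch (0.586, 0.110). I'll back off and go over the tab.

Emit:
arm_command(
  targets=[
    [[0,0,0.02,0,0,0],[0,0,0.025,0,0,0],[0,0,0.025,0,0,0],[0,0,0.02,0,0,0],[0.015,0,0,0,0,0],[0.015,0,0,0,0,0],[0.015,0,0,0,0,0],[0,0,0,0,0,0]],
  ],
  hand=0.6,
)

```text
time: 17.4
ee_pos: [0.5929, 0.1074, 0.3113]
eef_rot: [0.523, 0.477, -0.476, -0.522]
ft_force: [-0.7, 1.0, 0.7]
width: 0.0457
```

Run:
```python
from h import *
st();plan([.587,.110,.25],84.7);plan([.587,.110,.104],84.7)
W=cam("wrist");cv2.imwrite("pics/p_w.png",W["pixels"]);np.save("W3.npy",W,allow_pickle=True)
crop(W,180,0,400,240,3,"p_wc")
```

```text
t 17.4 p [0.5929 0.1074 0.3113] q [ 0.6   0.52 -1.25  1.33  0.49  1.62  0.9 ] F [-0.7  1.   0.7] w 0.0457
tool x yaw 84.72 axes [[0.092, 0.996, 0.0], [0.001, 0.0, -1.0], [-0.996, 0.092, -0.001]]
shift [0.0021 0.0613 0.0062]
rot [0.05 0.02 0.01]
shift [0.002  0.2073 0.0063]
rot [0.05 0.02 0.01]
```

View pics/p_wc.png

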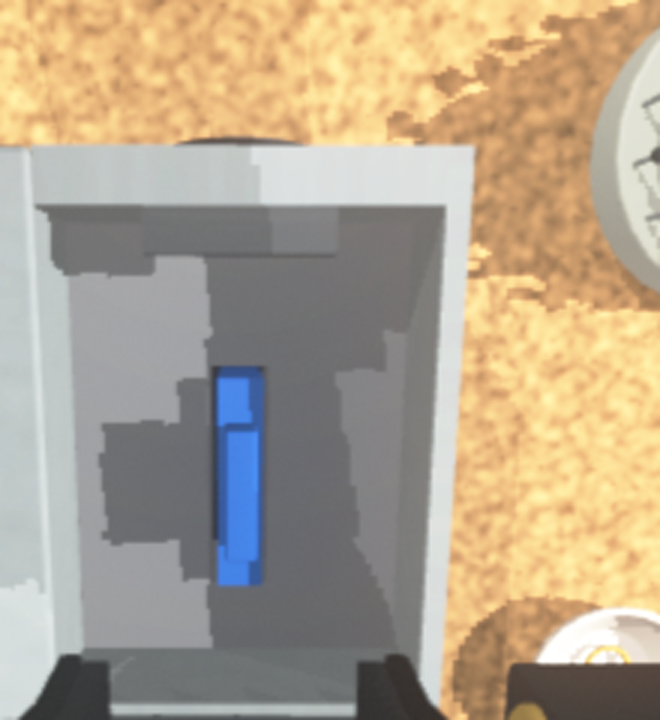

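Run:
```python
from h import *
W=np.load("W3.npy",allow_pickle=True).item()
q=[onz(W,(180+x/3-.3,y/3-.3),.128) for x,y in((227,429),(259,429),(259,561),(229,562))]
print(np.round(q,4),np.mean(q,0));v=(q[2]+q[3]-q[0]-q[1]);print(np.degrees(np.arctan2(v[1],v[0])),np.linalg.norm(v)/2)
```

```text
[[0.5617 0.1071 0.128 ]
 [0.5627 0.1188 0.128 ]
 [0.6125 0.1146 0.128 ]
 [0.6119 0.1032 0.128 ]] [0.58721143 0.11089676 0.128     ]
-4.672137392800248 0.05016830582658339
```

Emit:
arm_command(
  targets=[
    [[0.001,0.01,0.003,0,0,0],[0.001,0.02,0.003,0,0,0],[0,0.02,0,0,0,0],[0,0.02,0,0,0,0],[0,0.02,0,0,0,0],[0,0.02,0,0,0,0],[0,0.02,0,0,0,0],[0,0.01,0,0,0,0],[0,0.01,0,0,0,0],[0,0,0,0,0,0],[0,0,0,0,0,0]],
  ],
)

```text
time: 18.37
ee_pos: [0.5886, 0.1066, 0.1612]
eef_rot: [0.523, 0.476, -0.476, -0.523]
ft_force: [-0.0, 0.1, 0.7]
width: 0.0524
```

Run:
```python
from h import *
st();plan([.5875,.110,.104],84.7)
W=cam("wrist");cv2.imwrite("pics/q_w.png",W["pixels"])
S=cam("side");crop(S,150,0,350,220,3,"q_s")
```

```text
t 18.3667 p [0.5886 0.1066 0.1612] q [ 0.61  0.6  -1.19  1.57  0.57  1.36  0.83] F [-0.   0.1  0.7] w 0.0524
tool x yaw 84.53 axes [[0.095, 0.995, 0.0], [0.0, 0.0, -1.0], [-0.995, 0.095, -0.0]]
shift [0.0033 0.0572 0.0014]
rot [ 0.01 -0.17  0.  ]
```

View pics/q_w.png

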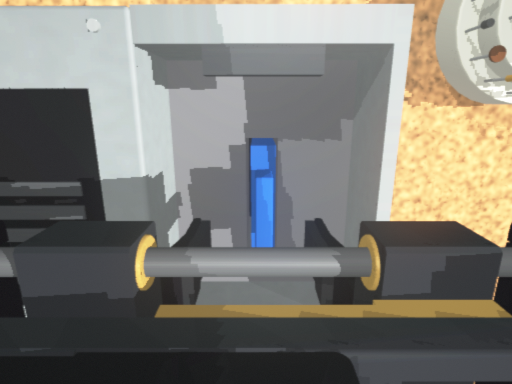

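View pics/q_s.png

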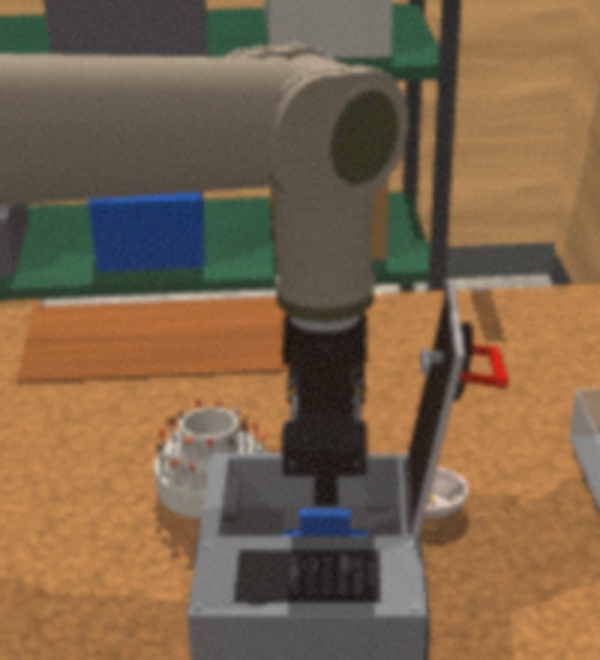

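The tab is slightly right of the finger centre (px 263 vs 257), consistent with the computed +3–4 mm shift. I'll correct, descend to TCP 0.105, and check before closing.

Emit:
arm_command(
  targets=[
    [[0.002,0,0.001,0,0,0],[0.002,0.01,0,0,0,0],[0,0.01,0,0,0,0],[0,0.01,0,0,0,0],[0,0.01,0,0,0,0],[0,0.008,0,0,0,0],[0,0.005,0,0,0,0],[0,0.003,0,0,0,0],[0,0,0,0,0,0],[0,0,0,0,0,0]],
  ],
)

```text
time: 19.3
ee_pos: [0.588, 0.111, 0.1049]
eef_rot: [0.523, 0.476, -0.476, -0.523]
ft_force: [1.0, 0.4, -0.0]
width: 0.0523
```

Run:
```python
from h import *
st();plan([.5875,.1105,.105],84.7)
W=cam("wrist");cv2.imwrite("pics/r_w.png",W["pixels"])
```

```text
t 19.3 p [0.588  0.111  0.1049] q [ 0.58  0.65 -1.15  1.63  0.62  1.27  0.79] F [ 1.   0.4 -0. ] w 0.0523
tool x yaw 84.56 axes [[0.095, 0.995, 0.0], [0.0, 0.0, -1.0], [-0.995, 0.095, -0.0]]
shift [-0.0005 -0.0001  0.0004]
rot [ 0.02 -0.14  0.01]
```

View pics/r_w.png

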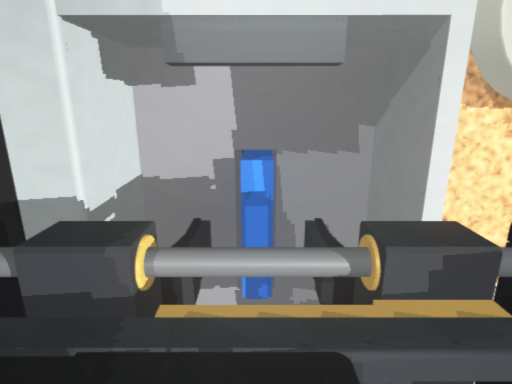

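The tab is centred (px 257). Closing on it.

Emit:
arm_command(
  targets=[
    [[0,0,0,0,0,0],[0,0,0,0,0,0],[0,0,0,0,0,0],[0,0,0,0,0,0],[0,0,0,0,0,0],[0,0,0,0,0,0],[0,0,0,0,0,0],[0,0,0,0,0,0],[0,0,0,0,0,0],[0,0,0,0,0,0]],
  ],
  hand=0,
  grip_force=40,
)

```text
time: 20.18
ee_pos: [0.5878, 0.1109, 0.1048]
eef_rot: [0.523, 0.476, -0.476, -0.523]
ft_force: [0.2, 0.2, 0.1]
width: 0.0117
```

Emit:
arm_command(
  targets=[
    [[0,-0.003,0,0,0,0],[0,-0.005,0,0,0,0],[0,-0.006,0,0,0,0],[0,-0.006,0,0,0,0],[0,0,0,0,0,0]],
  ],
)

```text
time: 20.6
ee_pos: [0.5885, 0.1112, 0.1264]
eef_rot: [0.524, 0.476, -0.475, -0.523]
ft_force: [-0.3, -0.6, -0.7]
width: 0.0116
```

Run:
```python
from h import *
st()
S=cam("side");crop(S,190,80,320,220,5,"s_s")
```

```text
t 20.6 p [0.5885 0.1112 0.1264] q [ 0.59  0.63 -1.17  1.61  0.6   1.3   0.8 ] F [-0.3 -0.6 -0.7] w 0.0116
tool x yaw 84.56 axes [[0.095, 0.995, 0.001], [0.002, 0.0, -1.0], [-0.995, 0.095, -0.002]]
```

View pics/s_s.png

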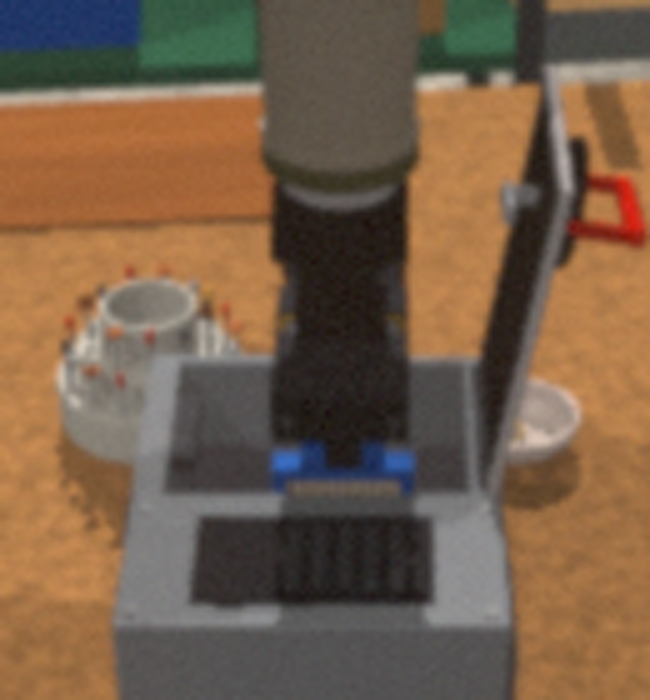

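The filter follows the gripper straight up with hardly any side force. Lifting on.

Emit:
arm_command(
  targets=[
    [[0,-0.01,0,0,0,0],[0,-0.012,0,0,0,0],[0,-0.012,0,0,0,0],[0,-0.012,0,0,0,0],[0,-0.012,0,0,0,0],[0,-0.012,0,0,0,0],[0,-0.012,0,0,0,0],[0,0,0,0,0,0]],
  ],
)

```text
time: 21.32
ee_pos: [0.5888, 0.1115, 0.2097]
eef_rot: [0.524, 0.477, -0.475, -0.523]
ft_force: [0.1, 0.6, -1.5]
width: 0.0115
```

Emit:
arm_command(
  targets=[
    [[0,-0.015,0,0,0,0],[0,-0.015,0,0,0,0],[0,-0.015,0,0,0,0],[0,-0.015,0,0,0,0],[0,-0.015,0,0,0,0],[0,-0.015,0,0,0,0],[0,-0.012,0,0,0,0],[0,0,0,0,0,0]],
  ],
)

```text
time: 21.98
ee_pos: [0.5884, 0.1114, 0.3108]
eef_rot: [0.524, 0.477, -0.475, -0.523]
ft_force: [-0.3, -0.2, -1.6]
width: 0.0118
```

Run:
```python
from h import *
st();plan([.468,-.348,.315])
S=cam("side");crop(S,150,0,350,220,3,"t_s");T=cam("top");cv2.imwrite("pics/t_t.png",T["pixels"])
```

```text
t 21.9833 p [0.5884 0.1114 0.3108] q [ 0.6   0.51 -1.26  1.35  0.48  1.62  0.89] F [-0.3 -0.2 -1.6] w 0.0118
tool x yaw 84.56 axes [[0.095, 0.995, 0.001], [0.002, 0.001, -1.0], [-0.995, 0.095, -0.002]]
shift [-0.4687 -0.0048  0.0763]
```

View pics/t_s.png

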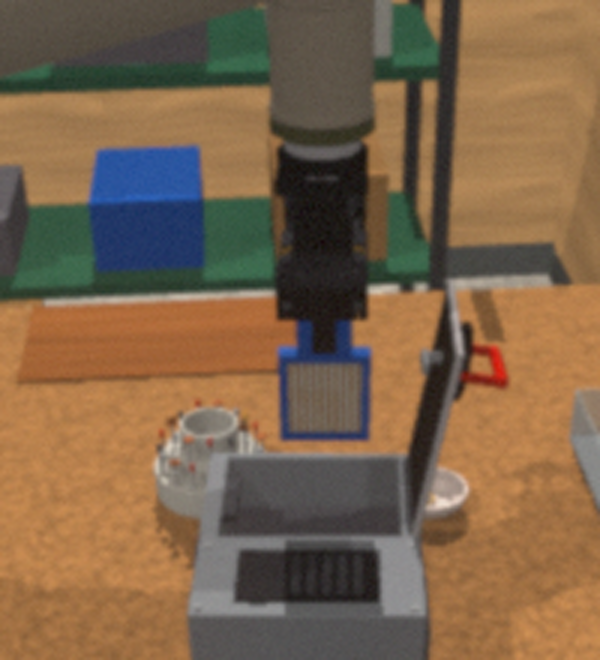

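View pics/t_t.png

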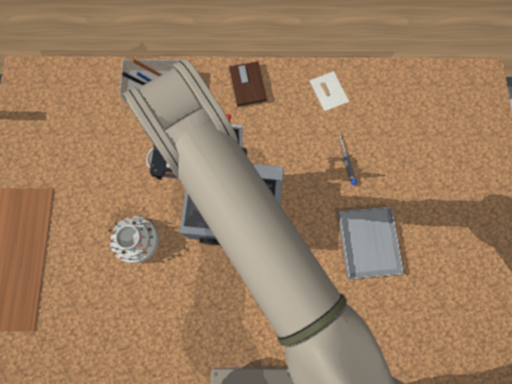

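The filter hangs upright and clear, the flap is open, and everything else is unmoved. I'll carry it across in stages.

Emit:
arm_command(
  targets=[
    [[-0.01,0,0.0016,0,0,0],[-0.02,0,0.0032,0,0,0],[-0.02,0,0.0032,0,0,0],[-0.02,0,0.0032,0,0,0],[-0.02,0,0.0032,0,0,0],[-0.02,0,0.0032,0,0,0],[-0.02,0,0.0032,0,0,0],[-0.02,0,0.0032,0,0,0],[-0.02,0,0.0032,0,0,0],[-0.02,0,0.0032,0,0,0],[-0.02,0,0.0032,0,0,0],[-0.01,0,0.002,0,0,0]],
  ],
)

```text
time: 23.08
ee_pos: [0.5306, -0.1078, 0.3074]
eef_rot: [-0.524, -0.474, 0.475, 0.524]
ft_force: [0.1, -0.9, -2.1]
width: 0.0115
```

Run:
```python
from h import *
st();plan([.468,-.348,.315])
```

```text
t 23.0833 p [ 0.5306 -0.1078  0.3074] q [ 1.18  0.39 -1.36  1.5   0.38  1.56  1.31] F [ 0.1 -0.9 -2.1] w 0.0115
tool x yaw 84.37 axes [[0.098, 0.995, -0.001], [-0.002, -0.0, -1.0], [-0.995, 0.098, 0.002]]
shift [-0.2451 -0.0074  0.0388]
```

Emit:
arm_command(
  targets=[
    [[0,0,0,0,5,0],[0,0,0,0,6,0],[0,0,0,0,6,0],[0,0,0,0,6,0],[0,0,0,0,6,0],[0,0,0,0,6,0],[0,0,0,0,5,0],[0,0,0,0,0,0]],
  ],
)

```text
time: 23.75
ee_pos: [0.5313, -0.1042, 0.3081]
eef_rot: [-0.655, -0.267, 0.267, 0.655]
ft_force: [-0.1, 0.4, -2.0]
width: 0.0119
```

Run:
```python
from h import *
st();plan([.468,-.348,.305])
```

```text
t 23.75 p [ 0.5313 -0.1042  0.3081] q [ 1.1   0.31 -1.21  1.5   0.29  1.53  0.67] F [-0.1  0.4 -2. ] w 0.0119
tool x yaw 44.36 axes [[0.715, 0.699, -0.001], [-0.001, -0.0, -1.0], [-0.699, 0.715, 0.0]]
shift [-0.2157  0.0032 -0.1301]
```

Emit:
arm_command(
  targets=[
    [[-0.01,0,-0.006,0,0,0],[-0.019,0,-0.0115,0,0,0],[-0.019,0,-0.0115,0,0,0],[-0.019,0,-0.0115,0,0,0],[-0.019,0,-0.0115,0,0,0],[-0.019,0,-0.0115,0,0,0],[-0.019,0,-0.0115,0,0,0],[-0.019,0,-0.0115,0,0,0],[-0.019,0,-0.0115,0,0,0],[-0.019,0,-0.0115,0,0,0],[-0.019,0,-0.0115,0,0,0],[-0.015,0,-0.009,0,0,0]],
  ],
)

```text
time: 24.75
ee_pos: [0.4681, -0.351, 0.3081]
eef_rot: [-0.654, -0.268, 0.269, 0.654]
ft_force: [-0.5, 0.5, -1.6]
width: 0.0119
```

Emit:
arm_command(
  targets=[
    [[0,0,0,0,0,0],[0,0,0,0,0,0],[0,0,0,0,0,0]],
  ],
)

```text
time: 25.0
ee_pos: [0.4697, -0.3476, 0.3086]
eef_rot: [-0.654, -0.269, 0.269, 0.654]
ft_force: [0.3, 0.7, -2.7]
width: 0.0116
```

Run:
```python
from h import *
st();plan([.468,-.348,.175])
S=cam("side");cv2.imwrite("pics/u_s.png",S["pixels"]);T=cam("top");cv2.imwrite("pics/u_t.png",T["pixels"])
```

```text
t 25.0 p [ 0.4697 -0.3476  0.3086] q [ 1.39  0.4  -1.12  1.39  0.36  1.57  1.09] F [ 0.3  0.7 -2.7] w 0.0116
tool x yaw 44.67 axes [[0.711, 0.703, 0.001], [0.0, 0.001, -1.0], [-0.703, 0.711, 0.0]]
shift [-0.0016  0.1336  0.0009]
```

View pics/u_s.png

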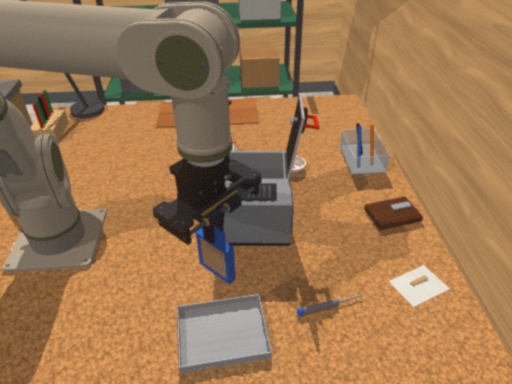

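View pics/u_t.png

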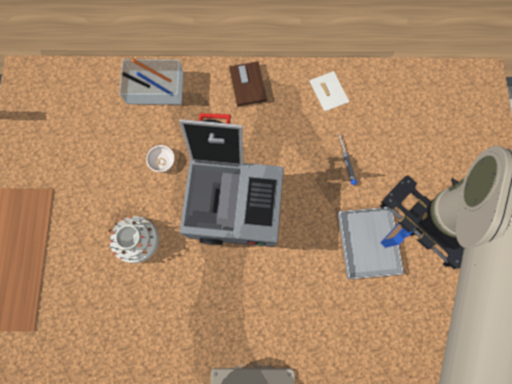

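Filter is upright above the pan. Lowering by 0.13 m to put its underside about 83 mm above the bench.

Emit:
arm_command(
  targets=[
    [[-0.001,0.01,0,0,0,0],[-0.001,0.015,0,0,0,0],[0,0.015,0,0,0,0],[0,0.015,0,0,0,0],[0,0.015,0,0,0,0],[0,0.015,0,0,0,0],[0,0.015,0,0,0,0],[0,0.015,0,0,0,0],[0,0.01,0,0,0,0],[0,0.005,0,0,0,0],[0,0,0,0,0,0],[0,0,0,0,0,0]],
  ],
)

```text
time: 26.1
ee_pos: [0.4684, -0.3495, 0.1791]
eef_rot: [0.654, 0.268, -0.268, -0.654]
ft_force: [0.3, -0.3, -1.6]
width: 0.0118
```

Emit:
arm_command(
  targets=[
    [[0,0,0,0,0,0],[0,0,0,0,0,0],[0,0,0,0,0,0],[0,0,0,0,0,0]],
  ],
)

```text
time: 26.43
ee_pos: [0.4683, -0.3498, 0.1792]
eef_rot: [0.655, 0.268, -0.268, -0.654]
ft_force: [-0.2, 0.4, -2.2]
width: 0.0118
```

Run:
```python
from h import *
st();plan([.468,-.348,.175])
S=cam("side");crop(S,140,170,310,384,3,"v_s");T=cam("top");crop(T,310,130,450,300,4,"v_t")
# tri-check: project expected filter centre bottom and pan corners
p=np.array(readout.read_state()["ee_pos"]);f=p-[0,0,.093]
print("exp filter bottom",f,"side px",proj(S,f),"top px",proj(T,f))
```

```text
t 26.4333 p [ 0.4683 -0.3498  0.1792] q [ 1.39  0.48 -1.08  1.59  0.43  1.33  1.04] F [-0.2  0.4 -2.2] w 0.0118
tool x yaw 44.56 axes [[0.713, 0.702, 0.0], [0.0, -0.0, -1.0], [-0.702, 0.713, -0.001]]
shift [0.001  0.0042 0.0015]
exp filter bottom [ 0.4682084  -0.34974636  0.08596901] side px [220.04675006 311.08845336] top px [377.65295746 239.27764582]
```

View pics/v_s.png

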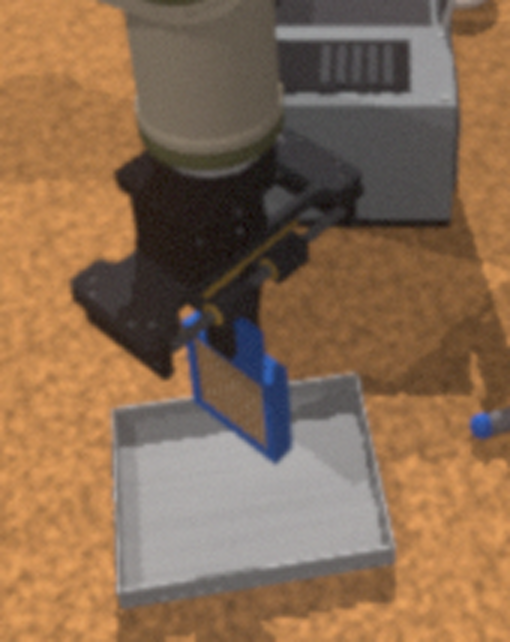

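View pics/v_t.png

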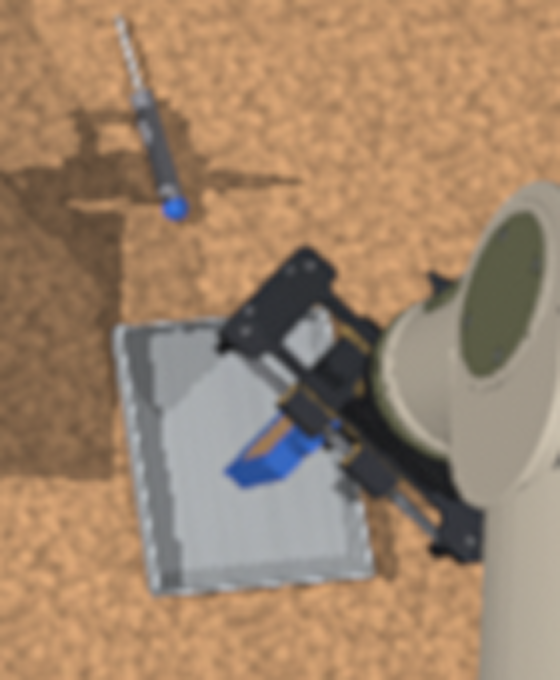

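The filter's bottom edge centre appears at side px (219,313) against the expected (220,311): about 86 mm above the bench, upright and over the pan centre. Arm and filter are still, so I'm handing in.

Run:
```python
from h import *
T=cam("top")
crop(T,170,90,300,255,4,"w_t")
s=readout.read_state();print(np.round(s["joint_vel"],3),s["width"],s["time"])
print(r.close_job())
```

```text
[ 0.     0.002 -0.001  0.003 -0.001  0.001 -0.001] 0.012042320973187247 26.5833
the job is handed in; nothing more can be done
None
```

I handed in the job at 26.6 s with the gripper holding the filter upright and still over the sweeps pan; no verdict was reported.

**What I did:**
- I pushed the red bow handle down to its stop and turned it 86° anticlockwise.
- I regripped higher on the bar, because the fingertips would otherwise have touched the black disc as the flap swung.
- I lifted the flap by the handle to about 1.45 rad. I then pushed it a little past upright (roughly 1.7 rad) so the hook on its underside would clear the gripper.
- I drew the filter straight up by its blue tab, carried it over the pan and lowered it.

**What the last checks showed:**
- **Position:** by the gripper pose, the filter's centre is about 2 mm from the measured pan centre. Its underside is about 86 mm above the bench (64 mm above the rim). In the side view it lies within 2 pixels of that.
- **Grip:** the fingers are closed on the 12 mm tab, and the joints are at rest.
- **Surroundings:** in the last pictures the flap stands open, and the pan, bur stand, dish and scriber look unmoved. I did not re-measure their positions.

No check failed. On closing, the opening on the 12 mm bar read about 10 mm. I started pushing down before the fingers had fully closed on it, but the turn and lift went normally.

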